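# Load the labware nests of a pipetting station

## Task

Get the pipetting station ready: put each of the four pieces of labware into the nest whose shape and size matches it (large round bottle, small jar, square bottle and oblong tip box, one to each nest), standing upright, flat on the nest's floor, the square and oblong pieces square to their nests. Set each piece down gently, do not drop it or tip it over, and leave the beaker and the timer where they are.

Things in the scene. Friction and masses are not known exactly. Their poses are not given: they have to be found in the camera images.
- round_bottle: Large round reagent bottle, upright: amber glass body 58 mm in diameter up to 66 mm, sloping shoulder and 28 mm neck, grey screw cap 34 mm in diameter from 86 to 108 mm height (total 108 mm). Easily carried by the cap; the cap does not turn. 0.15 to 0.31 kg. Origin: centre of its underside; z up. Belongs in large_ring_nest.
- jar: Small round amber jar, upright: glass 36 mm in diameter to 44 mm, fixed grey cap 38 mm in diameter from 44 to 62 mm height (total 62 mm). 0.06 to 0.11 kg. Origin: centre of its underside; z up. Belongs in small_ring_nest.
- square_bottle: Square white plastic bottle, upright: body 46 x 46 mm and 70 mm high, neck 24 mm in diameter, round grey cap 32 mm in diameter from 78 to 100 mm height (total 100 mm). Easily carried by the cap; the cap does not turn. 0.11 to 0.23 kg. Origin: centre of its underside; x and y along its sides, z up. Belongs in square_nest, any of the four ways round.
- tip_box: Closed white oblong pipette-tip box, flat on the bench: 96 mm (its x) x 46 mm (its y) x 60 mm high, a grid of grey dots on top, the lid fixed. Grip it across the 46 mm width, at 35 to 50 mm height so that the fingers stay above the nest's rim. 0.08 to 0.17 kg. Origin: centre of its underside; z up. Belongs in oblong_nest, either way round.
- large_ring_nest: Large round nest, inner diameter 74 mm, outer 82 mm, for round_bottle. Fixed to the bench. Black floor 4 mm thick, metal rim 4 mm thick standing to 11 mm above the bench. Origin: centre of its underside, on the bench; z up. A piece fully home stands on the floor, its underside 4 mm above the bench.
- small_ring_nest: Small round nest, inner diameter 52 mm, outer 60 mm, for jar. Fixed to the bench. Black floor 4 mm thick, metal rim 4 mm thick standing to 11 mm above the bench. Origin: centre of its underside, on the bench; z up. A piece fully home stands on the floor, its underside 4 mm above the bench.
- square_nest: Square nest, inside 62 x 62 mm, outside 70 x 70 mm, for square_bottle; x and y along its sides. Fixed to the bench. Black floor 4 mm thick, metal rim 4 mm thick standing to 11 mm above the bench. Origin: centre of its underside, on the bench; z up. A piece fully home stands on the floor, its underside 4 mm above the bench.
- oblong_nest: Oblong nest, inside 112 mm (its x) x 62 mm (its y), outside 120 x 70 mm, for tip_box. Fixed to the bench. Black floor 4 mm thick, metal rim 4 mm thick standing to 11 mm above the bench. Origin: centre of its underside, on the bench; z up. A piece fully home stands on the floor, its underside 4 mm above the bench.
- beaker: Bystander: empty glass beaker, rim diameter 66 mm, 75 mm high, standing loose on the bench. Origin: centre of its underside. To be left alone.
- timer: Bystander: loose square white bench timer, 60 x 60 mm and 22 mm high, with a round dial on top. Origin: centre of its underside. To be left alone.
Not all that is in view belongs to the job. What is shaped like the square_bottle but green or purple is not meant.

How it is judged:
At the end, for the whole second after the job is handed in: Each piece stands in its matching nest: within 12 mm of the nest's centre, underside on the nest's floor (less than 3 mm above it), upright within 0.1 rad, at rest; square bottle and tip box within 0.25 rad of square to their nests; beaker and timer within 30 mm of where they began (horizontal distance between round_bottle and large_ring_nest below 0.012 m and z of round_bottle in the frame of large_ring_nest between 0.001 and 0.007 m and angle between each of round_bottle, jar, square_bottle, tip_box's own z axis and vertical below 0.1 rad and linear speed of each of round_bottle, jar, square_bottle, tip_box below 0.02 m/s and angular speed of each of round_bottle, jar, square_bottle, tip_box below 0.2 rad/s and horizontal distance between jar and small_ring_nest below 0.012 m and z of jar in the frame of small_ring_nest between 0.001 and 0.007 m and horizontal distance between square_bottle and square_nest below 0.012 m and z of square_bottle in the frame of square_nest between 0.001 and 0.007 m and horizontal distance between tip_box and oblong_nest below 0.012 m and z of tip_box in the frame of oblong_nest between 0.001 and 0.007 m and (angle between the x axis of square_bottle and the x axis of square_nest, either way round below 0.25 rad or angle between the x axis of square_bottle and the y axis of square_nest, either way round below 0.25 rad) and angle between the x axis of tip_box and the x axis of oblong_nest, either way round below 0.25 rad and distance of each of beaker, timer from where it was at the start of the episode below 0.03 m); the robot touches nothing.
It fails at once if a piece of labware is tipped over (leans more than 0.6 rad) (angle between any of round_bottle, jar, square_bottle, tip_box's own z axis and vertical above 0.6 rad).
It fails at once if a piece of labware is dropped (moves faster than 0.6 m/s, as after a fall of about 20 mm, while no finger touches it) ((linear speed of round_bottle above 0.6 m/s and contact force between round_bottle and the fingers below 0.05 N) or (linear speed of jar above 0.6 m/s and contact force between jar and the fingers below 0.05 N) or (linear speed of square_bottle above 0.6 m/s and contact force between square_bottle and the fingers below 0.05 N) or (linear speed of tip_box above 0.6 m/s and contact force between tip_box and the fingers below 0.05 N)).
It fails at once if the beaker or the timer is moved by more than 30 mm (distance of any of beaker, timer from where it was at the start of the episode above 0.03 m).
It also fails if it takes over 128 s, if anything falls off the work surface, if the arm or the gripper's body presses on something with over 40 N, if the wrist force passes 120 N, or if a joint passes its speed limit or range.

## Robot

A 6-joint arm with a two-finger parallel gripper is mounted at the origin on the work surface. World frame = base frame: x ahead of the robot, y to its left, z up, the work surface at z = 0. Lengths are in m, angles in rad, forces in N, time in s.
With the tool pointing down it reaches from about 0.3 to 0.875 m from the base axis. Payload 6.4 kg.
Tool frame: the origin (TCP) lies on the mounting face of the last link; the fingertips stand 173 mm ahead of it and the grasp point (between the pads) lies 155 mm ahead of it (ctrl.grip_point_offset is the distance from the TCP to the grasp point, in m); z points along the fingers, y is the line along which they close (so a half turn about z gives the same grasp; the last joint's range is limited). The gripper opens to 85 mm and grips with 20 to 120 N. Pads are 22 mm wide; open, the fingers measure 114 mm over their backs; the gripper's body (76 mm by 85 mm) begins 54 mm behind the grasp point. The pads swing forward as they close: fully open they stand 13 mm farther back than shut.
Start: joints at [0.968, 0.181, 1.607, -0, 1.354, -0.206], TCP at [0.222, 0.53, 0.405] pointing down, gripper open.
Joint ranges: [-2.99, 2.99], [-0.89, 2.07], [0.3, 2.58], [-1.14, 4.28], [0, 2.63], [-3.12, 3.12]. Speed limits (rad/s): [2.57, 2.57, 3.01, 3.14, 3.14, 3.14].

## Interface

Orientations are given as a unit quaternion [w, x, y, z].
In Python, from bench import status, imaging, ctrl, models gives the robot as it stands.
- The arm moves only by the tool send_rows, never from a script. Its argument "commands" is a list that holds one entry, the list of rows, each a list of 6 numbers: the shift along the tool's x, y, z normalised to -1 to 1, where 1 is 3 cm, then the turn, a rotation vector about the tool's x, y, z normalised to -1 to 1, where 1 is 0.1 rad. A call has 1 to 8 rows; each row shifts and turns the commanded pose from where the row before left it, along the tool's axes as they then stand; what a row does not reach is not made up. A row lasts 1/12 s, in which the tool goes at most 41.7 mm and 7.16 degrees, less where a joint would pass 70% of its speed; a pose out of reach is approached as far as the arm can. A call with a number of a shift or a turn outside -1 to 1 is refused whole. A call with a gripper value outside its range is refused whole. "jaw" is the opening, from 0 (shut) to 1 (fully open), set as the call begins (left out, the last holds). The fingers move at their own pace and stop on an object; the grip force is fixed at half the most. Time passes only in rows, so rows that do not move let the fingers close. It gives the time, the measured TCP pose, the force, the opening and the grip force at its end, in the units of the state.
- status.get_obs(): the state, without advancing time (a new reading comes with each control period).
- imaging.camera(name): name is "scene" or "top" or "wrist"; returns a dict with "image" (384x512x3 uint8, blue, green, red), "depth" (384x512 float32, m along the optical axis (not along the pixel's ray), 0 where there is no reading), "mtx" (3x3 intrinsics, pixels), "pose" (4x4, takes a point from camera to world coordinates). Camera axes: x right, y down, z forward; pixel columns grow to the right and rows downward; lengths in m; the calibration is good to about 2 mm. A picture is of the moment at which its call begins.
- ctrl.hand_in(): hands the job in; it is judged then, once.
Trained networks look in a picture, given as the dict that the camera call returned (one of the last four; its "shot" number tells which), for a name from the list of things; names that differ only in an ending like _2 or _b are one class to them, and where a whole thing is asked for, a point or a joint stands for the part that bears it (a point fixed in the world has none). Each returns a list of dicts, best first, with "confidence" (0 to 1); they miss things now and then, are a little off and sometimes report something else, mostly with a low value. They report only what shows in the picture. A call takes as long as a camera call. They do not tell look-alikes from the thing itself.
- models.recognise(picture, name): "centre" ([column, row] in pixels, amid what is visible of it).
- models.regions_of(picture, name): "region" (384x512 bool, what is visible of it) and "centre" ([column, row] in pixels, amid what is visible of it).
The state is a dict: "time_s": time; "q": joint angles; "dq": joint speeds; "joint_efforts": joint torques, N m; "eef_pos": TCP position; "eef_rot": TCP orientation; "wrist_force": force on the tool from outside, world axes, zero at the start; "torque": the same for the moment, N m; "opening": opening from 0.0 (shut) to 1.0 (fully open); "grasp_force": force on a finger pad.
Only numpy, scipy, OpenCV 4.12 (cv2) and the standard library are available. Lean on these libraries where they do the work, as an engineer would, in place of code of your own. Each camera call takes 0.05 s, during which the arm holds its last target. There are 200 camera calls.

## Working session

There is one attempt and no reset: what is moved stays moved. The work goes in short steps, Python scripts to look and compute and a tool call to move; the robot and the scene stay as the last step left them, time stands still between calls to the robot, and variables do not carry over. Pictures are saved under pics/ and viewed, at most 14 in all, crops included, and the job is handed in when it is done.

Besides the shell and the picture viewer there is one more tool, called after ">>>" as name(argument=value, ...) on one line, values as JSON. send_rows: Moves the arm, as the interface text tells. Its arguments: {"type":"object","properties":{"commands":{"type":"array"},"jaw":{"type":"number"}},"required":["commands"]}

```bash
mkdir -p pics
cat > h.py <<'E'
import numpy as np, cv2
from bench import status, imaging, ctrl, models
def cloud(p):
    d=p["depth"]; v,u=np.mgrid[:d.shape[0],:d.shape[1]]; K=p["mtx"]
    c=np.stack([(u-K[0,2])*d/K[0,0],(v-K[1,2])*d/K[1,1],d,np.ones_like(d)],-1)
    w=c@np.array(p["pose"]).T
    w=w[...,:3]; w[d<=0]=np.nan
    return w
def save(p,n): cv2.imwrite(f"pics/{n}.png",p["image"])
E
python3 - <<'E'
from h import *
o=status.get_obs(); print({k:np.round(v,3).tolist() for k,v in o.items()})
t=imaging.camera("top"); s=imaging.camera("scene")
im=np.vstack([t["image"],s["image"]]); im=np.hstack([t["image"],s["image"]])
save(t,"t0"); save(s,"s0")
print(np.round(t["pose"],3),np.round(t["mtx"],1))
w=cloud(t)
for n in "round_bottle jar square_bottle tip_box large_ring_nest small_ring_nest square_nest oblong_nest beaker timer".split():
    for r in models.regions_of(t,n)[:4]:
        m=r["region"]; q=w[m]; q=q[~np.isnan(q[:,0])]
        print(n,round(r["confidence"],2),np.round(r["centre"]),m.sum(), np.round(np.median(q,0),3) if len(q) else None, np.round(np.percentile(q,[2,98],axis=0),3).tolist() if len(q) else None)
E
```

```text
{'time_s': 0.0, 'q': [0.968, 0.182, 1.608, 0.0, 1.354, -0.206], 'dq': [0.001, -0.001, -0.0, 0.0, -0.0, 0.001], 'joint_efforts': [0.0, -44.488, -35.134, -0.0, 0.009, 0.0], 'eef_pos': [0.222, 0.53, 0.404], 'eef_rot': [-0.0, 0.197, 0.98, -0.001], 'wrist_force': [0.427, 0.155, -0.729], 'torque': [0.072, 0.026, -0.052], 'grasp_force': 0.0, 'opening': 1.0}
[[ 0.027 -0.989  0.142  0.348]
 [-1.    -0.027  0.008 -0.041]
 [-0.004 -0.143 -0.99   1.23 ]
 [ 0.     0.     0.     1.   ]] [[456.    0.  255.9]
 [  0.  456.  189.4]
 [  0.    0.    1. ]]
round_bottle 0.88 [361. 158.] 517 [ 0.601 -0.298  0.072] [[0.582, -0.329, 0.007], [0.632, -0.278, 0.111]]
jar 0.77 [297. 220.] 178 [ 0.443 -0.142  0.061] [[0.426, -0.159, 0.017], [0.46, -0.126, 0.065]]
square_bottle 0.9 [353. 221.] 405 [ 0.448 -0.289  0.07 ] [[0.425, -0.32, 0.021], [0.477, -0.267, 0.102]]
square_bottle 0.82 [394. 214.] 517 [ 0.469 -0.39   0.069] [[0.448, -0.434, -0.001], [0.503, -0.376, 0.102]]
square_bottle 0.62 [370. 260.] 458 [ 0.344 -0.321  0.07 ] [[0.32, -0.352, -0.0], [0.366, -0.306, 0.102]]
tip_box 0.81 [299. 162.] 774 [ 0.594 -0.142  0.059] [[0.552, -0.183, 0.008], [0.639, -0.103, 0.064]]
large_ring_nest 0.64 [138. 209.] 809 [0.464 0.289 0.004] [[0.427, 0.249, -0.003], [0.502, 0.327, 0.012]]
small_ring_nest 0.57 [202. 161.] 408 [0.602 0.13  0.004] [[0.572, 0.101, -0.002], [0.629, 0.158, 0.014]]
square_nest 0.91 [134. 149.] 648 [0.623 0.307 0.004] [[0.589, 0.272, -0.001], [0.657, 0.339, 0.014]]
oblong_nest 0.81 [196. 220.] 1151 [0.44  0.121 0.004] [[0.383, 0.087, -0.002], [0.497, 0.153, 0.013]]
beaker 0.88 [252. 119.] 560 [ 0.715 -0.01   0.034] [[0.673, -0.04, -0.0], [0.733, 0.018, 0.077]]
timer 0.82 [242. 186.] 515 [0.527 0.008 0.02 ] [[0.497, -0.021, 0.0], [0.559, 0.041, 0.025]]
```

```bash
ls pics
```

```text
s0.png
t0.png
```

View pics/t0.png

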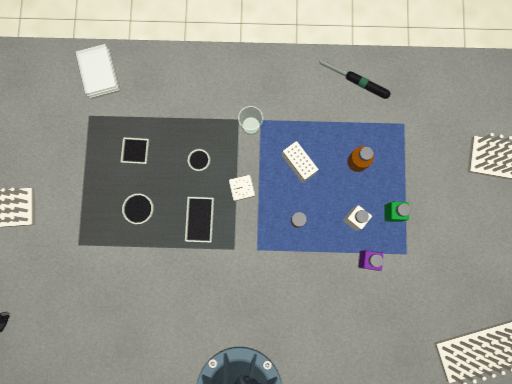

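View pics/s0.png

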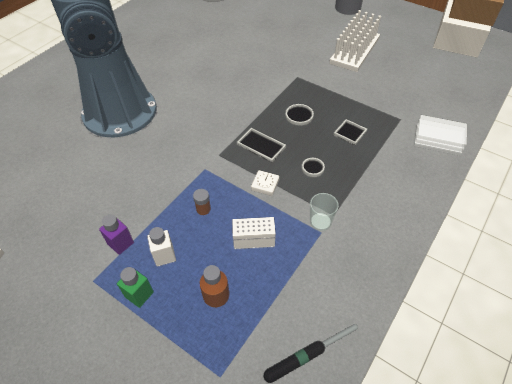

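The top view shows the white square bottle at (358,216), with green (398,211) and purple (371,260) decoys next to it. The round bottle is at (362,157), the jar at (299,219) and the tip box at (300,160). The nests are square at (135,150), small ring at (199,160), large ring at (138,209) and oblong at (200,219).

Run:
```python
from h import *
t=imaging.camera("top"); w=cloud(t)
def pts(n,near,lo,hi):
    b=min(models.regions_of(t,n),key=lambda r:np.hypot(*(np.array(r["centre"])-near)))
    m=cv2.dilate(b["region"].astype(np.uint8),np.ones((5,5)))>0
    q=w[m]; q=q[~np.isnan(q[:,0])]; return q[(q[:,2]>lo)&(q[:,2]<hi)].astype(np.float32)
def rep(n,near,lo,hi):
    q=pts(n,near,lo,hi); r=cv2.minAreaRect(q[:,:2]*1000); c,rad=cv2.minEnclosingCircle(q[:,:2]*1000)
    print(n,len(q),"mean",np.round(q.mean(0)*1000,1),"rect",np.round(r[0],1),np.round(r[1],1),round(r[2],1),"circ",np.round(c,1),round(rad,1))
rep("round_bottle",(361,158),.1,.12); rep("jar",(297,220),.055,.07)
rep("square_bottle",(353,221),.092,.11); rep("square_bottle",(353,221),.062,.078)
rep("tip_box",(299,162),.052,.07)
for n,c in [("large_ring_nest",(138,209)),("small_ring_nest",(202,161)),("square_nest",(134,149)),("oblong_nest",(196,220))]:
    rep(n,c,.0085,.02); rep(n,c,.0022,.0065)
```

```text
round_bottle 148 mean [ 609.3 -305.3  107.7] rect [ 609.5 -306.2] [31.8 32.4] 46.3 circ [ 610. -306.] 17.1
jar 169 mean [ 442.8 -142.9   61.3] rect [ 442.9 -143.4] [33.9 36.3] 89.5 circ [ 443.  -142.7] 18.8
square_bottle 133 mean [ 451.4 -296.2   99.2] rect [ 451.7 -296.1] [29.8 31. ] 36.6 circ [ 450.6 -297.2] 16.5
square_bottle 186 mean [ 450.3 -291.4   69. ] rect [ 451.9 -296.9] [46.3 46.2] 52.6 circ [ 451.7 -295.8] 30.8
tip_box 641 mean [ 597.3 -144.2   59.8] rect [ 597.8 -144.3] [96.2 46.8] 38.4 circ [ 598.3 -144.6] 52.3
large_ring_nest 112 mean [464.7 286.6  10.8] rect [463.7 286.8] [78.7 81.1] 2.4 circ [463.1 286.7] 41.6
large_ring_nest 401 mean [463.2 287.8   4. ] rect [463. 288.] [87.1 87. ] 1.5 circ [462.7 288.4] 48.8
small_ring_nest 89 mean [603.9 128.8  11.4] rect [601.2 127.5] [59.1 58.2] 66.2 circ [601.4 128.5] 30.5
small_ring_nest 204 mean [601.6 129.6   4.1] rect [601.7 131.8] [73.1 67.3] 33.6 circ [603.7 129. ] 37.6
square_nest 127 mean [622.  305.5  10.9] rect [623.5 305.3] [70.8 71.3] 88.5 circ [624.2 305.7] 48.6
square_nest 345 mean [624.8 305.9   4.2] rect [624.  306.3] [82. 82.] 89.1 circ [625.4 307.1] 52.3
oblong_nest 178 mean [440.3 121.   10.9] rect [439.6 119.7] [ 70.1 119.9] 89.4 circ [438.5 119.2] 67.5
oblong_nest 642 mean [440.5 118.9   4. ] rect [440.5 120.4] [ 81.8 130.2] 89.6 circ [440.6 119.3] 73.4
```

>>> send_rows(commands=[[[0,0,0,0,0,1],[0,0,0,0,0,1],[0,0,0,0,0,1],[0,0,0,0,0,1],[0,0,0,0,0,0]]])

```text
time_s: 1.72
eef_pos: [0.2222, 0.5304, 0.4047]
eef_rot: [0.0, 0.39, 0.921, -0.0]
wrist_force: [-0.1, 0.4, -0.5]
opening: 0.999
grasp_force: 0.0
```

```bash
cat >> h.py <<'E'
from scipy.spatial.transform import Rotation as Rot
def pose():
    o=status.get_obs(); q=o["eef_rot"]; return np.array(o["eef_pos"]),Rot.from_quat([q[1],q[2],q[3],q[0]])
def plan(gx,gy,gz,phi,step=.03,start=None):
    """rows that bring the grasp point to gx,gy,gz (m), tool x at phi (deg), pointing down"""
    p,R=start or pose(); c,s=np.cos(np.radians(phi)),np.sin(np.radians(phi))
    Rt=Rot.from_matrix(np.array([[c,s,0],[s,-c,0],[0,0,-1]])); T=np.array([gx,gy,gz+.155])
    rv=(R.inv()*Rt).as_rotvec()
    n=int(np.ceil(max(np.linalg.norm(T-p)/step,np.abs(rv).max()/.1,1)))
    rows=[]
    for k in range(n):
        d=R.inv().apply((T-p)/(n-k)); r=(R.inv()*Rt).as_rotvec()/(n-k)
        row=np.round(np.clip(np.r_[d/.03,r/.1],-1,1),2)+0.; rows.append(row.tolist())
        p=p+R.apply(row[:3]*.03); R=R*Rot.from_rotvec(row[3:]*.1)
    for i in range(0,n,8): print(str(rows[i:i+8]).replace(".0,",",").replace(".0]","]"))
    print("end",np.round(p,4)); return p,R
E
python3 -c "
from h import *
plan(.6095,-.306,.165,90,.036)"
```

```text
[[-1, -0.39, 0.11, 0, 0, 0.3], [-1, -0.36, 0.11, 0, 0, 0.3], [-1, -0.32, 0.11, 0, 0, 0.3], [-1, -0.29, 0.11, 0, 0, 0.3], [-1, -0.25, 0.11, 0, 0, 0.3], [-1, -0.22, 0.11, 0, 0, 0.3], [-1, -0.18, 0.11, 0, 0, 0.3], [-1, -0.14, 0.11, 0, 0, 0.3]]
[[-1, -0.11, 0.11, 0, 0, 0.29], [-1, -0.07, 0.11, 0, 0, 0.3], [-1, -0.03, 0.11, 0, 0, 0.29], [-1, 0.01, 0.11, 0, 0, 0.3], [-1, 0.04, 0.11, 0, 0, 0.29], [-1, 0.08, 0.11, 0, 0, 0.3], [-1, 0.12, 0.11, 0, 0, 0.29], [-1, 0.17, 0.11, 0, 0, 0.3]]
[[-1, 0.21, 0.11, 0, 0, 0.29], [-1, 0.25, 0.11, 0, 0, 0.3], [-1, 0.3, 0.11, 0, 0, 0.29], [-1, 0.34, 0.1, 0, 0, 0.3], [-1, 0.39, 0.11, 0, 0, 0.29], [-1, 0.44, 0.1, 0, 0, 0.3], [-1, 0.5, 0.11, 0, 0, 0.29], [-1, 0.57, 0.1, 0, 0, 0.3]]
[[-1, 0.66, 0.11, 0, 0, 0.29], [-1, 0.79, 0.1, 0, 0, 0.3]]
end [ 0.6061 -0.1933  0.3201]
```

>>> send_rows(commands=[[[0,0,0.35,0,0,0.96],[0,0,0.35,0,0,0.96],[0,0,0.35,0,0,0.96],[0,0,0.35,0,0,0.96],[0,0,0.35,0,0,0.96],[0,0,0.35,0,0,0.96],[0,0,0.35,0,0,0.96],[0,0,0.35,0,0,0.96]]])

```text
time_s: 2.38
eef_pos: [0.2222, 0.5304, 0.3202]
eef_rot: [-0.0, 0.705, 0.709, 0.0]
wrist_force: [-0.6, -0.2, -0.4]
opening: 1.001
grasp_force: 0.0
```

>>> send_rows(commands=[[[-1,0.46,0,0,0,0],[-1,0.46,0,0,0,0],[-1,0.46,0,0,0,0],[-1,0.46,0,0,0,0],[-1,0.46,0,0,0,0],[-1,0.46,0,0,0,0],[-1,0.46,0,0,0,0],[-1,0.46,0,0,0,0]]])

```text
time_s: 3.05
eef_pos: [0.3344, 0.2896, 0.3209]
eef_rot: [0.0, 0.704, 0.711, 0.0]
wrist_force: [0.8, 0.1, 0.3]
opening: 1.002
grasp_force: 0.0
```

>>> send_rows(commands=[[[-1,0.46,0,0,0,0],[-1,0.46,0,0,0,0],[-1,0.46,0,0,0,0],[-1,0.46,0,0,0,0],[-1,0.46,0,0,0,0],[-1,0.46,0,0,0,0],[-1,0.46,0,0,0,0],[-1,0.46,0,0,0,0]]])

```text
time_s: 3.72
eef_pos: [0.4463, 0.05, 0.321]
eef_rot: [0.0, 0.704, 0.71, 0.0]
wrist_force: [0.4, -0.3, -0.0]
opening: 1.0
grasp_force: 0.0
```

>>> send_rows(commands=[[[-1,0.46,0,0,0,0],[-1,0.46,0,0,0,0],[-1,0.46,0,0,0,0],[-1,0.46,0,0,0,0],[-1,0.46,0,0,0,0],[-1,0.46,0,0,0,0],[-1,0.46,0,0,0,0],[0,0,0,0,0,0]]])

```text
time_s: 4.38
eef_pos: [0.5455, -0.1628, 0.3213]
eef_rot: [0.002, 0.705, 0.709, -0.0]
wrist_force: [-0.9, -0.3, -0.4]
opening: 1.002
grasp_force: 0.0
```

>>> send_rows(commands=[[[-0.8,0.36,0,0,0,0],[-0.8,0.36,0,0,0,0],[-0.8,0.36,0,0,0,0],[-0.8,0.36,0,0,0,0],[-0.8,0.36,0,0,0,0],[-0.77,0.34,0,0,0,0],[0,0,0,0,0,0]]])

```text
time_s: 4.97
eef_pos: [0.6095, -0.3042, 0.3207]
eef_rot: [0.001, 0.705, 0.709, -0.0]
wrist_force: [-1.5, -0.3, 0.2]
opening: 1.002
grasp_force: 0.0
```

Run:
```python
from h import *
print(pose()[0].round(4), pose()[1].as_matrix().round(3))
p=imaging.camera("wrist"); save(p,"w1"); w=cloud(p)
for r in models.regions_of(p,"round_bottle")[:1]:
    q=w[r["region"]]; q=q[(q[:,2]>.1)&(q[:,2]<.12)].astype(np.float32)
    print(r["confidence"],len(q),q.mean(0),cv2.minEnclosingCircle(q[:,:2]*1000), q[:,:2].min(0),q[:,:2].max(0))
```

```text
[ 0.6095 -0.3042  0.3207] [[-0.006  1.     0.001]
 [ 1.     0.006 -0.002]
 [-0.002  0.001 -1.   ]]
0.74 1886 [ 0.607378   -0.30285445  0.10737313] ((607.5162963867188, -304.33880615234375), 16.85009765625) [ 0.59080577 -0.3210166 ] [ 0.62419444 -0.2875554 ]
```

>>> send_rows(commands=[[[-0.03,-0.05,0.5,0,0,0],[0,0,0.5,0,0,0],[0,0,0.5,0,0,0],[0,0,0.4,0,0,0],[0,0,0.3,0,0,0],[0,0,0,0,0,0],[0,0,0,0,0,0]]])

```text
time_s: 5.65
eef_pos: [0.6072, -0.301, 0.2541]
eef_rot: [-0.001, 0.705, 0.709, -0.0]
wrist_force: [0.4, -0.2, 0.5]
opening: 1.004
grasp_force: 0.0
```

>>> send_rows(commands=[[[0,0,0,0,0,0],[0,0,0,0,0,0],[0,0,0,0,0,0],[0,0,0,0,0,0],[0,0,0,0,0,0],[0,0,0,0,0,0],[0,0,0,0,0,0],[0,0,0,0,0,0]]], jaw=0.2)

```text
time_s: 6.32
eef_pos: [0.6077, -0.3016, 0.2556]
eef_rot: [0.001, 0.705, 0.709, 0.0]
wrist_force: [1.3, 0.9, 5.0]
opening: 0.378
grasp_force: 59.7
```

>>> send_rows(commands=[[[0,0,-0.2,0,0,0],[0,0,-0.4,0,0,0],[0,0,-0.5,0,0,0],[0,0,-0.5,0,0,0],[0,0,-0.5,0,0,0],[0,0,-0.5,0,0,0],[0,0,-0.4,0,0,0],[0,0,0,0,0,0]]])

```text
time_s: 6.98
eef_pos: [0.6081, -0.3019, 0.3493]
eef_rot: [0.003, 0.705, 0.709, 0.0]
wrist_force: [0.8, -0.9, -0.8]
opening: 0.374
grasp_force: 59.7
```

```bash
python3 -c "
from h import *
o=status.get_obs();print(o['eef_pos'],o['opening'],o['grasp_force'],o['wrist_force'])
p=imaging.camera('wrist'); w=cloud(p); cv2.imwrite('pics/w2.png',np.hstack([p['image']]))
plan(.4635,.2900,.19,90,.025)"
```

```text
[ 0.60806848 -0.30186009  0.34927845] 0.3738961026301408 59.676294922828674 [ 0.76125255 -0.86572735 -0.81728822]
[[0.79, -0.19, 0, 0, 0, 0], [0.79, -0.19, 0, 0, 0, 0], [0.79, -0.19, 0, 0, 0, 0], [0.79, -0.19, 0, 0, 0, 0], [0.79, -0.19, 0, 0, 0, 0], [0.79, -0.19, 0, 0, 0, 0], [0.79, -0.19, 0, 0, 0, 0], [0.79, -0.19, 0, 0, 0, 0]]
[[0.79, -0.19, 0, 0, 0, 0], [0.79, -0.19, 0, 0, 0, 0], [0.79, -0.19, 0, 0, 0, 0], [0.79, -0.19, 0, 0, 0, 0], [0.79, -0.19, 0, 0, 0, 0], [0.79, -0.18, 0, 0, 0, 0.01], [0.79, -0.19, 0, 0, 0, 0], [0.79, -0.19, 0, 0, 0, 0.01]]
[[0.79, -0.19, 0, 0, 0, 0], [0.79, -0.19, 0, 0, 0, 0.01], [0.79, -0.19, 0, 0, 0, 0], [0.79, -0.18, 0, 0.01, 0, 0.01], [0.79, -0.19, 0, 0, 0, 0], [0.79, -0.19, 0, 0.01, 0.01, 0.01], [0.79, -0.19, 0.01, 0, 0, 0], [0.79, -0.18, 0, 0.01, 0.01, 0.01]]
[[0.78, -0.19, 0.01, 0, 0, 0]]
end [0.4634 0.2899 0.3449]
```

View pics/w2.png

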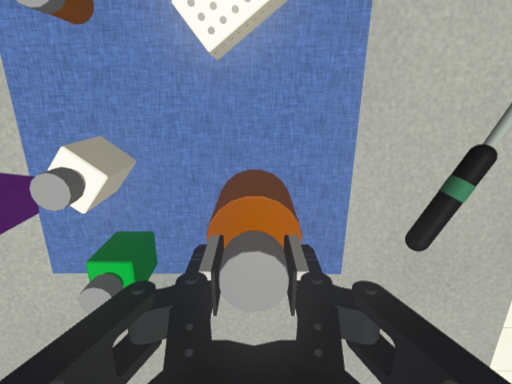

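The wrist view shows the bottle upright between the pads, with the cap at (255,270). Now the carry to the large ring nest.

>>> send_rows(commands=[[[0.4,-0.1,0,0,0,0],[0.8,-0.2,0,0,0,0],[0.8,-0.2,0,0,0,0],[0.8,-0.2,0,0,0,0],[0.8,-0.2,0,0,0,0],[0.8,-0.2,0,0,0,0],[0.8,-0.2,0,0,0,0],[0.8,-0.2,0,0,0,0]]])

```text
time_s: 7.7
eef_pos: [0.5599, -0.1195, 0.3431]
eef_rot: [-0.002, 0.705, 0.709, -0.0]
wrist_force: [0.3, 0.2, -2.3]
opening: 0.378
grasp_force: 59.8
```

>>> send_rows(commands=[[[0.8,-0.2,0,0,0,0],[0.8,-0.2,0,0,0,0],[0.8,-0.2,0,0,0,0],[0.8,-0.2,0,0,0,0],[0.8,-0.2,0,0,0,0],[0.8,-0.2,0,0,0,0],[0.8,-0.2,0,0,0,0],[0.8,-0.2,0,0,0,0]]])

```text
time_s: 8.37
eef_pos: [0.5104, 0.0718, 0.3433]
eef_rot: [-0.001, 0.705, 0.709, -0.001]
wrist_force: [0.7, -0.1, -0.6]
opening: 0.378
grasp_force: 59.8
```

>>> send_rows(commands=[[[0.8,-0.2,0,0,0,0],[0.8,-0.2,0,0,0,0],[0.8,-0.2,0,0,0,0],[0.8,-0.2,0,0,0,0],[0.8,-0.2,0,0,0,0],[0.8,-0.2,0,0,0,0],[0.4,-0.1,0,0,0,0],[0,0,0,0,0,0]]])

```text
time_s: 9.03
eef_pos: [0.4703, 0.228, 0.3435]
eef_rot: [-0.001, 0.704, 0.71, -0.001]
wrist_force: [0.5, 0.4, -1.3]
opening: 0.378
grasp_force: 59.8
```

```bash
python3 -c "
from h import *
o=status.get_obs();print(o['eef_pos'],o['opening'],o['grasp_force'],o['wrist_force'])
plan(.4635,.2900,.19,90,.025)"
```

```text
[0.47030102 0.22800883 0.34353072] 0.3781343607574256 59.783586859703064 [ 0.49283013  0.35787178 -1.34544539]
[[0.69, -0.07, -0.02, -0.01, 0, 0.03], [0.69, -0.07, -0.01, -0.01, 0, 0.03], [0.69, -0.07, -0.02, -0.01, 0, 0.03]]
end [0.4636 0.2901 0.3451]
```

>>> send_rows(commands=[[[0.7,-0.07,0,0,0,0],[0.7,-0.07,0,0,0,0],[0.7,-0.07,0,0,0,0],[0,0,0,0,0,0],[0,0,0.4,0,0,0],[0,0,0.5,0,0,0],[0,0,0.5,0,0,0],[0,0,0,0,0,0]]])

```text
time_s: 9.7
eef_pos: [0.4641, 0.2869, 0.2983]
eef_rot: [-0.001, 0.705, 0.709, -0.003]
wrist_force: [-0.3, -1.3, -2.3]
opening: 0.38
grasp_force: 59.8
```

```bash
python3 -c "
from h import *
o=status.get_obs();print(o['eef_pos'],o['opening'],o['grasp_force'],o['wrist_force'])
p=imaging.camera('wrist'); save(p,'w3')
w=cloud(p)
for r in models.regions_of(p,'round_bottle')[:1]:
    q=w[r['region']]; q=q[~np.isnan(q[:,0])].astype(np.float32); z=q[:,2].max(); q=q[q[:,2]>z-.012]
    print('captop',np.percentile(q[:,2],90),cv2.minEnclosingCircle(q[:,:2]*1000))
for r in models.regions_of(p,'large_ring_nest')[:1]:
    q=w[r['region']]; q=q[~np.isnan(q[:,0])]; q=q[(q[:,2]>.009)&(q[:,2]<.014)].astype(np.float32)
    print('nest',cv2.minEnclosingCircle(q[:,:2]*1000),q[:,:2].min(0),q[:,:2].max(0))
"
```

```text
[0.46405429 0.28693956 0.29829631] 0.3802055750572959 59.81959283351898 [-0.29937067 -1.28701398 -2.31449203]
captop 0.15121017 ((462.0102233886719, 283.7822570800781), 17.083524703979492)
nest ((460.64202880859375, 289.1973571777344), 41.52226257324219) [0.41954058 0.2713378 ] [0.50181055 0.33020145]
```

View pics/w3.png

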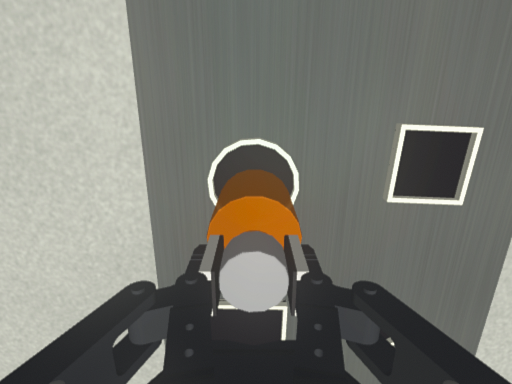

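The bottle hangs over the ring, whose rim spans columns 208 to 298. It needs to go 4 mm further in y and about 39 mm down.

>>> send_rows(commands=[[[0.13,0,0,0,0,0],[0,0,0.3,0,0,0],[0,0,0.3,0,0,0],[0,0,0.3,0,0,0],[0,0,0.2,0,0,0],[0,0,0.1,0,0,0],[0,0,0.05,0,0,0],[0,0,0,0,0,0]]])

```text
time_s: 10.52
eef_pos: [0.4653, 0.2927, 0.2647]
eef_rot: [-0.0, 0.705, 0.709, -0.0]
wrist_force: [0.1, 0.8, -1.7]
opening: 0.379
grasp_force: 59.8
```

>>> send_rows(commands=[[[0,0,0.05,0,0,0],[0,0,0,0,0,0]]])

```text
time_s: 10.68
eef_pos: [0.4656, 0.2927, 0.2639]
eef_rot: [0.0, 0.705, 0.709, 0.0]
wrist_force: [-0.0, 0.3, -1.6]
opening: 0.376
grasp_force: 59.8
```

>>> send_rows(commands=[[[0,0,0.04,0,0,0],[0,0,0.04,0,0,0],[0,0,0,0,0,0]]])

```text
time_s: 10.93
eef_pos: [0.4654, 0.2927, 0.2612]
eef_rot: [-0.0, 0.705, 0.709, -0.0]
wrist_force: [0.3, -0.1, -1.3]
opening: 0.381
grasp_force: 59.8
```

>>> send_rows(commands=[[[0,0,0.04,0,0,0],[0,0,0,0,0,0]]])

```text
time_s: 11.1
eef_pos: [0.4654, 0.2927, 0.2599]
eef_rot: [-0.0, 0.705, 0.709, -0.0]
wrist_force: [0.1, 0.8, -1.3]
opening: 0.378
grasp_force: 59.8
```

>>> send_rows(commands=[[[0,0,0.04,0,0,0],[0,0,0,0,0,0],[0,0,0,0,0,0]]])

```text
time_s: 11.35
eef_pos: [0.4657, 0.2928, 0.2595]
eef_rot: [0.0, 0.705, 0.709, 0.0]
wrist_force: [-2.1, -0.2, 4.4]
opening: 0.378
grasp_force: 60.3
```

```bash
python3 -c "
from h import *
p=imaging.camera('wrist')
w=cloud(p)
for r in models.regions_of(p,'round_bottle')[:1]:
    q=w[r['region']]; q=q[~np.isnan(q[:,0])].astype(np.float32); z=q[:,2].max(); q=q[q[:,2]>z-.012]
    print('captop',np.percentile(q[:,2],[50,90]),cv2.minEnclosingCircle(q[:,:2]*1000))
"
```

```text
captop [0.11167908 0.11242615] ((464.667724609375, 289.99176025390625), 17.446218490600586)
```

Contact: +4.4 N, and the cap top reads 0.112 m. Releasing, retreating, and heading to the jar.

>>> send_rows(commands=[[[0,0,0,0,0,0],[0,0,0,0,0,0],[0,0,0,0,0,0],[0,0,0,0,0,0],[0,0,0,0,0,0],[0,0,0,0,0,0]]], jaw=1)

```text
time_s: 11.95
eef_pos: [0.4654, 0.2927, 0.2588]
eef_rot: [-0.0, 0.705, 0.709, -0.0]
wrist_force: [-0.3, -0.6, -0.1]
opening: 1.0
grasp_force: 0.0
```

>>> send_rows(commands=[[[0,0,-0.3,0,0,0],[0,0,-0.5,0,0,0],[0,0,-0.8,0,0,0],[0,0,-0.8,0,0,0],[-0.5,0,0,0,0,0],[-1,-0.05,0,0,0,0],[-1,-0.05,0,0,0,0],[-1,-0.05,0,0,0,0]]])

```text
time_s: 12.62
eef_pos: [0.4613, 0.1869, 0.3318]
eef_rot: [0.0, 0.704, 0.71, 0.0]
wrist_force: [0.6, -0.9, 0.7]
opening: 1.001
grasp_force: 0.0
```

>>> send_rows(commands=[[[-1,-0.05,0,0,0,0],[-1,-0.05,0,0,0,0],[-1,-0.05,0,0,0,0],[-1,-0.05,0,0,0,0],[-1,-0.05,0,0,0,0],[-1,-0.05,0,0,0,0],[-1,-0.05,0,0,0,0],[-1,-0.05,0,0,0,0]]])

```text
time_s: 13.28
eef_pos: [0.4507, -0.0538, 0.3318]
eef_rot: [0.001, 0.705, 0.709, 0.0]
wrist_force: [0.8, 0.2, -0.1]
opening: 1.001
grasp_force: 0.0
```

>>> send_rows(commands=[[[-1,-0.05,0,0,0,0],[-1,-0.05,0.2,0,0,0],[-0.6,0,0.5,0,0,0],[-0.4,0,0.5,0,0,0],[0,0,0.4,0,0,0],[0,0,0,0,0,0]]])

```text
time_s: 13.78
eef_pos: [0.4476, -0.1428, 0.2813]
eef_rot: [-0.002, 0.706, 0.709, -0.0]
wrist_force: [-0.6, 0.5, 0.1]
opening: 1.002
grasp_force: 0.0
```

```bash
cat >> h.py <<'E'
def see(n,lo,hi,cam="wrist",near=None):
    p=imaging.camera(cam); w=cloud(p); rs=models.regions_of(p,n)
    o=status.get_obs(); print("tcp",np.round(o["eef_pos"],4),np.round(o["eef_rot"],3))
    for r in rs[:3]:
        q=w[r["region"]]; q=q[(q[:,2]>lo)&(q[:,2]<hi)].astype(np.float32)
        if len(q)<5: continue
        R=cv2.minAreaRect(q[:,:2]*1000); c,a=cv2.minEnclosingCircle(q[:,:2]*1000)
        print(n,round(r["confidence"],2),len(q),"mean",np.round(q.mean(0)*1000,1),"circ",np.round(c,1),round(a,1),"rect",np.round(R[0],1),np.round(R[1],1),round(R[2],1))
    return p
E
python3 -c "
from h import *
see('jar',.055,.07)"
```

```text
tcp [ 0.4485 -0.1424  0.2832] [-0.     0.705  0.709 -0.   ]
jar 0.9 2209 mean [ 440.2 -139.9   61.5] circ [ 440.3 -141.4] 19.2 rect [ 440.4 -141. ] [37.3 37.2] 87.4
```

>>> send_rows(commands=[[[0,-0.23,0,0,0,0],[0,0,0.5,0,0,0],[0,0,0.5,0,0,0],[0,0,0.5,0,0,0],[0,0,0.5,0,0,0],[0,0,0.3,0,0,0],[0,0,0.15,0,0,0],[0,0,0,0,0,0]]])

```text
time_s: 14.55
eef_pos: [0.4414, -0.1421, 0.2092]
eef_rot: [-0.0, 0.705, 0.709, -0.0]
wrist_force: [-1.0, 0.4, -0.7]
opening: 1.002
grasp_force: 0.0
```

>>> send_rows(commands=[[[0,0,0,0,0,0],[0,0,0,0,0,0],[0,0,0,0,0,0],[0,0,0,0,0,0],[0,0,0,0,0,0],[0,0,0,0,0,0],[0,0,0,0,0,0],[0,0,0,0,0,0]]], jaw=0.2)

```text
time_s: 15.22
eef_pos: [0.442, -0.1427, 0.2103]
eef_rot: [0.001, 0.705, 0.709, 0.0]
wrist_force: [-2.2, 0.6, 6.6]
opening: 0.426
grasp_force: 59.3
```

>>> send_rows(commands=[[[0,0,-0.2,0,0,0],[0,0,-0.4,0,0,0],[0,0,-0.5,0,0,0],[0,0,-0.5,0,0,0],[0,0,-0.5,0,0,0],[0,0,-0.4,0,0,0],[0,0,0,0,0,0]]])

```text
time_s: 15.8
eef_pos: [0.4425, -0.143, 0.2872]
eef_rot: [0.002, 0.705, 0.709, 0.001]
wrist_force: [0.2, -0.2, -1.4]
opening: 0.427
grasp_force: 60.0
```

>>> send_rows(commands=[[[0.41,0.24,0,0,0,0],[0.82,0.48,0,0,0,0],[0.82,0.48,0,0,0,0],[0.82,0.48,0,0,0,0],[0.82,0.48,0,0,0,0],[0.82,0.48,0,0,0,0],[0.82,0.48,0,0,0,0],[0.82,0.48,0,0,0,0]]])

```text
time_s: 16.47
eef_pos: [0.5487, 0.0441, 0.2836]
eef_rot: [-0.0, 0.705, 0.709, -0.0]
wrist_force: [0.5, 0.2, -0.9]
opening: 0.424
grasp_force: 60.1
```

>>> send_rows(commands=[[[0.82,0.48,0,0,0,0],[0.82,0.48,0,0,0,0],[0.82,0.48,0,0,0,0],[0.41,0.24,0,0,0,0],[0,0,0,0,0,0],[0,0,0.4,0,0,0],[0,0,0.5,0,0,0],[0,0,0,0,0,0]]])

```text
time_s: 17.13
eef_pos: [0.5963, 0.1281, 0.2531]
eef_rot: [-0.002, 0.705, 0.709, -0.003]
wrist_force: [-1.3, -1.1, -1.4]
opening: 0.423
grasp_force: 60.2
```

```bash
python3 -c "
from h import *
see('jar',.07,.16)
see('small_ring_nest',.009,.014)
"
```

```text
tcp [0.5974 0.1281 0.2558] [-0.001  0.705  0.709 -0.001]
jar 0.95 5944 mean [594.1 134.1 100.4] circ [594.1 129.4] 19.1 rect [594.2 129.5] [36. 38.] 1.2
jar 0.18 13 mean [570.2 132.6 144.5] circ [568.9 130.4] 19.9 rect [568.6 130.6] [39.7  1.8] 49.0
tcp [0.5984 0.1283 0.2576] [0.    0.705 0.709 0.   ]
small_ring_nest 0.6 1862 mean [458.1 121.9  10.8] circ [442.2 121.3] 65.0 rect [442.5 121.4] [ 70.9 109.7] 89.5
small_ring_nest 0.56 865 mean [600.8 141.7  10.7] circ [599.  130.7] 30.5 rect [600.3 136.8] [47.8 60.7] 78.3
```

>>> send_rows(commands=[[[0.03,0.1,0,0,0,0],[0,0,0.4,0,0,0],[0,0,0.4,0,0,0],[0,0,0.3,0,0,0],[0,0,0.15,0,0,0],[0,0,0.08,0,0,0],[0,0,0.04,0,0,0],[0,0,0,0,0,0]]])

```text
time_s: 18.0
eef_pos: [0.6014, 0.1301, 0.216]
eef_rot: [-0.0, 0.705, 0.709, -0.0]
wrist_force: [-0.6, 0.9, -0.9]
opening: 0.424
grasp_force: 60.2
```

>>> send_rows(commands=[[[0,0,0.04,0,0,0],[0,0,0,0,0,0],[0,0,0,0,0,0]]])

```text
time_s: 18.25
eef_pos: [0.6016, 0.13, 0.2155]
eef_rot: [0.0, 0.705, 0.709, 0.0]
wrist_force: [0.0, 0.1, -1.5]
opening: 0.429
grasp_force: 60.2
```

>>> send_rows(commands=[[[0,0,0.04,0,0,0],[0,0,0,0,0,0],[0,0,0,0,0,0]]])

```text
time_s: 18.5
eef_pos: [0.6017, 0.13, 0.2144]
eef_rot: [0.0, 0.705, 0.709, 0.0]
wrist_force: [-0.7, 0.2, 1.6]
opening: 0.423
grasp_force: 60.4
```

```bash
python3 -c "
from h import *
see('jar',.055,.16)
"
```

```text
tcp [0.6017 0.13   0.2144] [0.    0.705 0.709 0.   ]
jar 0.72 5043 mean [600.9 134.2  65.2] circ [600.8 131.2] 19.5 rect [600.9 131.4] [36.4 38.2] 0.9
```

>>> send_rows(commands=[[[0,0,0.01,0,0,0],[0,0,0,0,0,0],[0,0,0,0,0,0],[0,0,0,0,0,0],[0,0,0,0,0,0],[0,0,0,0,0,0]]], jaw=1)

```text
time_s: 19.1
eef_pos: [0.6014, 0.13, 0.2135]
eef_rot: [-0.0, 0.705, 0.709, -0.0]
wrist_force: [-0.8, -0.3, -0.2]
opening: 0.999
grasp_force: 0.0
```

>>> send_rows(commands=[[[0,0,-0.3,0,0,0],[0,0,-0.5,0,0,0],[0,0,-0.8,0,0,0],[0,0,-0.8,0,0,0],[-0.45,-0.15,-0.8,0,0,0],[-0.95,-0.33,-0.1,0,0,0],[-0.95,-0.33,0,0,0,0],[-0.95,-0.33,0,0,0,0]]])

```text
time_s: 19.77
eef_pos: [0.5676, 0.0302, 0.3143]
eef_rot: [0.001, 0.705, 0.71, 0.001]
wrist_force: [1.2, -0.6, 0.7]
opening: 1.001
grasp_force: 0.0
```

>>> send_rows(commands=[[[-0.95,-0.33,0,0,0,0],[-0.95,-0.33,0,0,0,0],[-0.95,-0.33,0,0,0,0],[-0.95,-0.33,0,0,0,0],[-0.95,-0.33,0,0,0,0],[-0.95,-0.33,0,0,0,0],[-0.95,-0.33,0,0,0,0],[-0.95,-0.33,0,0,0,0]]])

```text
time_s: 20.43
eef_pos: [0.4893, -0.199, 0.3135]
eef_rot: [0.001, 0.705, 0.709, 0.0]
wrist_force: [-0.4, -0.0, 0.7]
opening: 1.005
grasp_force: 0.0
```

>>> send_rows(commands=[[[-0.95,-0.33,0,0,0,0],[-0.95,-0.33,0,0,0,0],[-0.95,-0.33,0,0,0,0],[-0.45,-0.17,0,0,0,0],[0,0,0,0,0,0]]])

```text
time_s: 20.85
eef_pos: [0.4549, -0.2995, 0.3134]
eef_rot: [0.001, 0.706, 0.708, -0.0]
wrist_force: [-0.3, 0.9, -0.7]
opening: 0.998
grasp_force: 0.0
```

>>> send_rows(commands=[[[0,0,0,0,0,0.94],[0,0,0,0,0,0.94],[0,0,0,0,0,0.94],[0,0,0,0,0,0.94],[0,0,0,0,0,0.94],[0,0,0,0,0,0.94],[0,0,0,0,0,0.94],[0,0,0,0,0,0]]])

```text
time_s: 21.52
eef_pos: [0.4563, -0.2955, 0.3128]
eef_rot: [-0.0, 0.897, 0.442, 0.0]
wrist_force: [-0.4, -0.4, 0.4]
opening: 0.999
grasp_force: 0.0
```

```bash
python3 -c "
from h import *
save(see('square_bottle',.092,.11),'w4')
see('square_bottle',.062,.078)
plan(.4505,-.2955,.15,52.6)
"
```

```text
tcp [ 0.4562 -0.2959  0.3128] [-0.     0.895  0.445  0.   ]
square_bottle 0.88 596 mean [ 462.2 -393.2   98.8] circ [ 466.2 -396.3] 14.7 rect [ 460.9 -394.7] [29.3 14.9] 73.5
square_bottle 0.83 827 mean [ 348.9 -328.3   98.7] circ [ 344.6 -329.8] 16.0 rect [ 347.8 -330.3] [31.5 18.7] 80.1
square_bottle 0.56 1660 mean [ 450.4 -293.9   99.4] circ [ 449.5 -295. ] 15.9 rect [ 449.6 -295. ] [30.8 30.7] 47.9
tcp [ 0.456  -0.2963  0.3127] [-0.     0.896  0.445  0.   ]
square_bottle 0.91 1088 mean [ 357.2 -328.7   68.9] circ [ 354.2 -330.3] 24.2 rect [ 352. -330.] [45.6 25.2] 84.4
square_bottle 0.66 926 mean [ 460.9 -383.2   68.7] circ [ 465.1 -396.8] 28.6 rect [ 455.  -387.4] [57.3 27.6] 47.2
square_bottle 0.65 1711 mean [ 455.8 -287.7   69.2] circ [ 449.5 -295.2] 31.0 rect [ 449.7 -294.9] [45.3 45.9] 52.7
[[-0.09, -0.16, 0.26, 0, 0, 0.04]]
end [ 0.4506 -0.2955  0.3049]
```

View pics/w4.png

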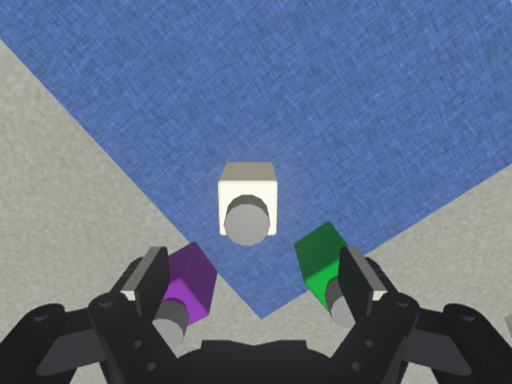

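The white bottle sits centred between the fingers at (248,205), square to the pads. The purple (185,290) and green (325,270) decoys are clear of the finger paths.

>>> send_rows(commands=[[[-0.1,-0.16,0.2,0,0,0],[0,0,0.5,0,0,0],[0,0,0.5,0,0,0],[0,0,0.5,0,0,0],[0,0,0.3,0,0,0],[0,0,0.19,0,0,0],[0,0,0,0,0,0],[0,0,0,0,0,0]]])

```text
time_s: 22.38
eef_pos: [0.4501, -0.2964, 0.2469]
eef_rot: [-0.0, 0.896, 0.443, -0.0]
wrist_force: [0.5, -0.3, 0.4]
opening: 0.997
grasp_force: 0.0
```

>>> send_rows(commands=[[[0,0,0,0,0,0],[0,0,0,0,0,0],[0,0,0,0,0,0],[0,0,0,0,0,0],[0,0,0,0,0,0],[0,0,0,0,0,0],[0,0,0,0,0,0],[0,0,0,0,0,0]]], jaw=0.2)

```text
time_s: 23.05
eef_pos: [0.4503, -0.2965, 0.2476]
eef_rot: [0.0, 0.896, 0.443, 0.0]
wrist_force: [-1.2, 1.1, 5.9]
opening: 0.356
grasp_force: 59.0
```

>>> send_rows(commands=[[[0,0,-0.2,0,0,0],[0,0,-0.4,0,0,0],[0,0,-0.5,0,0,0],[0,0,-0.5,0,0,0],[0,0,-0.5,0,0,0],[0,0,-0.5,0,0,0],[0,0,-0.4,0,0,0],[0,0,0,0,0,0]]])

```text
time_s: 23.72
eef_pos: [0.4509, -0.297, 0.3404]
eef_rot: [0.003, 0.896, 0.443, 0.001]
wrist_force: [-0.3, -0.4, -0.6]
opening: 0.356
grasp_force: 59.4
```

>>> send_rows(commands=[[[0,0,0,0,0,-0.45],[0,0,0,0,0,-0.91],[0,0,0,0,0,-0.91],[0,0,0,0,0,-0.91],[0,0,0,0,0,-0.91],[0,0,0,0,0,-0.91],[0,0,0,0,0,-0.91],[0,0,0,0,0,-0.45]]])

```text
time_s: 24.38
eef_pos: [0.4499, -0.2961, 0.3362]
eef_rot: [-0.001, 0.711, 0.703, 0.0]
wrist_force: [0.1, 0.0, -1.4]
opening: 0.357
grasp_force: 59.3
```

>>> send_rows(commands=[[[0,0,0,0,0,0],[0.4,0.1,0,0,0,0],[0.78,0.21,0,0,0,0],[0.78,0.21,0,0,0,0],[0.78,0.21,0,0,0,0],[0.78,0.21,0,0,0,0],[0.78,0.21,0,0,0,0],[0.78,0.21,0,0,0,0]]])

```text
time_s: 25.05
eef_pos: [0.4934, -0.1426, 0.3366]
eef_rot: [-0.0, 0.713, 0.701, 0.0]
wrist_force: [-0.5, 0.4, -0.9]
opening: 0.353
grasp_force: 59.3
```

>>> send_rows(commands=[[[0.78,0.21,0,0,0,0],[0.78,0.21,0,0,0,0],[0.78,0.21,0,0,0,0],[0.78,0.21,0,0,0,0],[0.78,0.21,0,0,0,0],[0.78,0.21,0,0,0,0],[0.78,0.21,0,0,0,0],[0.78,0.21,0,0,0,0]]])

```text
time_s: 25.72
eef_pos: [0.5465, 0.0439, 0.3366]
eef_rot: [-0.0, 0.713, 0.701, -0.0]
wrist_force: [-0.1, 0.4, -2.4]
opening: 0.356
grasp_force: 59.3
```

>>> send_rows(commands=[[[0.78,0.21,0,0,0,0],[0.78,0.21,0,0,0,0],[0.78,0.21,0,0,0,0],[0.78,0.21,0,0,0,0],[0.78,0.21,0,0,0,0],[0.78,0.21,0,0,0,0],[0.78,0.21,0,0,0,0],[0.78,0.21,0,0,0,0]]])

```text
time_s: 26.38
eef_pos: [0.5996, 0.2302, 0.3365]
eef_rot: [-0.0, 0.713, 0.701, -0.0]
wrist_force: [0.8, -0.0, -0.5]
opening: 0.352
grasp_force: 59.3
```

>>> send_rows(commands=[[[0.78,0.21,0,0,0,0],[0.78,0.21,0,0,0,0],[0.4,0.1,0,0,0,0],[0,0,0,0,0,0],[0,0,0,0,0,0],[0,0,0,0,0,0]]])

```text
time_s: 26.88
eef_pos: [0.6163, 0.2861, 0.3365]
eef_rot: [-0.0, 0.713, 0.701, -0.001]
wrist_force: [-0.2, 0.4, -1.5]
opening: 0.356
grasp_force: 59.5
```

```bash
python3 -c "
from h import *
see('square_bottle',.12,.22)
save(see('square_nest',.009,.014),'w5')
plan(.6235,.3055,.185,89)
"
```

```text
tcp [0.6166 0.2856 0.3368] [-0.     0.713  0.701 -0.   ]
square_bottle 0.63 7818 mean [615.2 297.5 169.7] circ [614.9 296.4] 25.4 rect [614.9 290.7] [39.4 46.1] 88.6
tcp [0.6167 0.2856 0.337 ] [ 0.     0.713  0.701 -0.   ]
square_nest 0.67 752 mean [623.  322.2  10.7] circ [620.6 308.2] 48.2 rect [620.6 308. ] [69.  70.1] 87.4
[[0.67, 0.21, -0.1, 0, 0, 0]]
end [0.6234 0.3056 0.34  ]
```

View pics/w5.png

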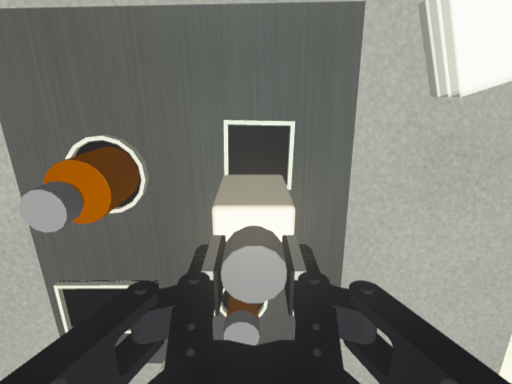

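The square bottle is upright and aligned with the square nest at (258,155). The round bottle is standing home in its ring at (100,180).

>>> send_rows(commands=[[[0.34,0.1,0,0,0,0],[0.34,0.1,0,0,0,0],[0,0,0,0,0,0],[0,0,0.4,0,0,0],[0,0,0.5,0,0,0],[0,0,0.5,0,0,0],[0,0,0.3,0,0,0],[0,0,0,0,0,0]]])

```text
time_s: 27.75
eef_pos: [0.6218, 0.3065, 0.2817]
eef_rot: [-0.001, 0.713, 0.701, -0.003]
wrist_force: [0.3, -0.2, -2.1]
opening: 0.352
grasp_force: 59.5
```

```bash
python3 -c "
from h import *
see('square_bottle',.12,.16)
see('square_nest',.009,.014)
"
```

```text
tcp [0.6229 0.3068 0.285 ] [-0.     0.713  0.701 -0.001]
square_bottle 0.71 3805 mean [620.  310.3 132.5] circ [619.8 307.3] 16.4 rect [619.9 307.4] [31.7 30.4] 85.5
tcp [0.6234 0.307  0.2867] [0.    0.713 0.701 0.001]
square_nest 0.56 771 mean [620.1 331.7  10.8] circ [621.3 322.6] 39.6 rect [620.8 322.8] [39.9 70. ] 88.7
square_nest 0.55 452 mean [419.4 136.5  10.6] circ [436.6 122.3] 68.9 rect [436.  122.4] [ 71.1 122. ] 89.2
```

>>> send_rows(commands=[[[0,0,0.3,0,0,0],[0,0,0.3,0,0,0],[0,0,0.25,0,0,0],[0,0,0.15,0,0,0],[0,0,0.05,0,0,0],[0,0,0.05,0,0,0],[0,0,0,0,0,0],[0,0,0,0,0,0]]])

```text
time_s: 28.62
eef_pos: [0.6232, 0.307, 0.2531]
eef_rot: [0.0, 0.713, 0.701, 0.0]
wrist_force: [0.3, -0.6, -0.5]
opening: 0.355
grasp_force: 59.5
```

>>> send_rows(commands=[[[0,0,0.04,0,0,0],[0,0,0,0,0,0],[0,0,0,0,0,0]]])

```text
time_s: 28.87
eef_pos: [0.6231, 0.307, 0.2519]
eef_rot: [0.0, 0.713, 0.701, 0.0]
wrist_force: [0.3, 1.3, -0.7]
opening: 0.356
grasp_force: 59.5
```

>>> send_rows(commands=[[[0,0,0.04,0,0,0],[0,0,0,0,0,0],[0,0,0,0,0,0]]])

```text
time_s: 29.12
eef_pos: [0.6232, 0.3071, 0.2516]
eef_rot: [0.0, 0.713, 0.701, 0.0]
wrist_force: [-2.1, -0.0, 5.7]
opening: 0.353
grasp_force: 59.9
```

```bash
python3 -c "
from h import *
see('square_bottle',.09,.16)
see('square_bottle',.06,.082)
"
```

```text
tcp [0.6232 0.3071 0.2516] [0.    0.713 0.701 0.   ]
square_bottle 0.76 3829 mean [622.4 311.2 102.5] circ [622.3 308.3] 16.1 rect [622.3 308.4] [31.9 30.2] 88.4
tcp [0.6232 0.3071 0.2516] [0.    0.713 0.701 0.   ]
square_bottle 0.86 2797 mean [622.3 324.9  72.1] circ [622.2 321.5] 23.8 rect [622.3 320.7] [21.6 46. ] 89.1
```

>>> send_rows(commands=[[[0,0,0,0,0,0],[0,0,0,0,0,0],[0,0,0,0,0,0],[0,0,0,0,0,0],[0,0,0,0,0,0],[0,0,0,0,0,0]]], jaw=1)

```text
time_s: 29.82
eef_pos: [0.623, 0.3069, 0.2503]
eef_rot: [-0.0, 0.713, 0.701, -0.0]
wrist_force: [0.1, 0.0, 0.7]
opening: 0.997
grasp_force: 0.0
```

>>> send_rows(commands=[[[0,0,-0.3,0,0,0],[0,0,-0.5,0,0,0],[0,0,-0.8,0,0,0],[0,0,-0.6,0,0,0],[-0.5,0,0,0,0,0],[-0.97,-0.04,0,0,0,0],[-0.97,-0.04,0,0,0,0],[-0.97,-0.04,0,0,0,0]]])

```text
time_s: 30.48
eef_pos: [0.6174, 0.2034, 0.3173]
eef_rot: [0.0, 0.712, 0.702, 0.0]
wrist_force: [0.6, -0.8, -0.1]
opening: 0.999
grasp_force: 0.0
```

>>> send_rows(commands=[[[-0.97,-0.04,0,0,0,0],[-0.97,-0.04,0,0,0,0],[-0.97,-0.04,0,0,0,0],[-0.97,-0.04,0,0,0,0],[-0.97,-0.04,0,0,0,0],[-0.97,-0.04,0,0,0,0],[-0.97,-0.04,0,0,0,0],[-0.97,-0.04,0,0,0,0]]])

```text
time_s: 31.15
eef_pos: [0.6039, -0.0298, 0.3172]
eef_rot: [0.0, 0.713, 0.701, 0.0]
wrist_force: [0.2, 0.1, -0.3]
opening: 1.004
grasp_force: 0.0
```

>>> send_rows(commands=[[[-0.97,-0.04,0,0,0,0],[-0.97,-0.04,0,0,0,0],[-0.97,-0.04,0,0,0,0],[-0.97,-0.04,0,0,0,0],[0,0,0,0,0,0.98],[0,0,0,0,0,0.98],[0,0,0,0,0,0.98],[0,0,0,0,0,0.98]]])

```text
time_s: 31.82
eef_pos: [0.5973, -0.1452, 0.317]
eef_rot: [0.0, 0.837, 0.547, 0.0]
wrist_force: [-0.2, 0.4, 0.4]
opening: 1.002
grasp_force: 0.0
```

>>> send_rows(commands=[[[0,0,0,0,0,0.98],[0,0,0,0,0,0.98],[0,0,0,0,0,0.98],[0,0,0,0,0,0.98],[0,0,0,0,0,0.98],[0,0,0,0,0,0],[0,0,0,0,0,0]]])

```text
time_s: 32.4
eef_pos: [0.5975, -0.1446, 0.317]
eef_rot: [0.0, 0.944, 0.331, 0.0]
wrist_force: [0.5, 0.2, 0.3]
opening: 0.999
grasp_force: 0.0
```

```bash
python3 -c "
from h import *
save(see('tip_box',.052,.07),'w6')
plan(.597,-.144,.155,38.4)
"
```

```text
tcp [ 0.5976 -0.1444  0.3168] [0.    0.944 0.331 0.   ]
tip_box 0.86 6266 mean [ 598.5 -140.6   59.8] circ [ 595.9 -142.6] 51.9 rect [ 595.8 -142.7] [95.6 46.2] 38.0
[[-0.01, -0.02, 0.23, 0, 0, 0.05]]
end [ 0.597  -0.1442  0.3099]
```

View pics/w6.png

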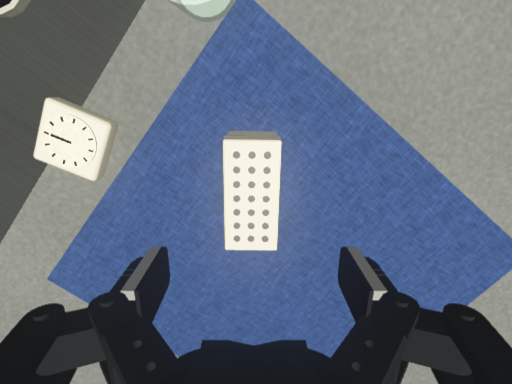

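The box sits midway between the fingers at (252,195), long side along the tool's x. The timer at (75,140) is well clear.

>>> send_rows(commands=[[[0,-0.03,0.4,0,0,0.05],[0,0,0.7,0,0,0],[0,0,0.7,0,0,0],[0,0,0.7,0,0,0],[0,0,0.7,0,0,0],[0,0,0.5,0,0,0],[0,0,0.26,0,0,0],[0,0,0,0,0,0]]])

```text
time_s: 33.17
eef_pos: [0.596, -0.143, 0.1948]
eef_rot: [-0.002, 0.945, 0.328, -0.002]
wrist_force: [-0.6, -0.0, -0.5]
opening: 0.995
grasp_force: 0.0
```

>>> send_rows(commands=[[[0,0,0,0,0,0],[0,0,0,0,0,0],[0,0,0,0,0,0],[0,0,0,0,0,0],[0,0,0,0,0,0],[0,0,0,0,0,0],[0,0,0,0,0,0],[0,0,0,0,0,0]]], jaw=0.3)

```text
time_s: 33.83
eef_pos: [0.598, -0.1438, 0.1993]
eef_rot: [0.001, 0.945, 0.328, 0.001]
wrist_force: [-0.1, 0.3, 6.7]
opening: 0.532
grasp_force: 62.9
```

>>> send_rows(commands=[[[0,0,-0.2,0,0,0],[0,0,-0.4,0,0,0],[0,0,-0.5,0,0,0],[0,0,-0.5,0,0,0],[0,0,-0.5,0,0,0],[0,0,-0.4,0,0,0],[0,0,0,0,0,0],[0,0,0,0,0,0]]])

```text
time_s: 34.5
eef_pos: [0.5974, -0.1435, 0.2736]
eef_rot: [0.001, 0.945, 0.328, 0.001]
wrist_force: [-0.1, -0.1, -1.7]
opening: 0.534
grasp_force: 62.3
```

>>> send_rows(commands=[[[0,0,0,0,0,0.49],[0,0,0,0,0,0.97],[0,0,0,0,0,0.97],[0,0,0,0,0,0.97],[0,0,0,0,0,0.97],[0,0,0,0,0,0.97],[0,0,0,0,0,0.97],[0,0,0,0,0,0.49]]])

```text
time_s: 35.17
eef_pos: [0.5966, -0.1432, 0.2711]
eef_rot: [-0.001, 1.0, -0.009, -0.001]
wrist_force: [-0.2, 0.3, -1.3]
opening: 0.528
grasp_force: 62.2
```

>>> send_rows(commands=[[[0,0,0,0,0,0],[-0.22,-0.36,0,0,0,0],[-0.44,-0.73,0,0,0,0],[-0.44,-0.73,0,0,0,0],[-0.44,-0.73,0,0,0,0],[-0.44,-0.73,0,0,0,0],[-0.44,-0.73,0,0,0,0],[-0.44,-0.73,0,0,0,0]]])

```text
time_s: 35.83
eef_pos: [0.5115, 0.0014, 0.2721]
eef_rot: [-0.0, 1.0, -0.005, -0.001]
wrist_force: [-0.4, -0.1, -2.6]
opening: 0.527
grasp_force: 62.2
```

>>> send_rows(commands=[[[-0.44,-0.73,0,0,0,0],[-0.44,-0.73,0,0,0,0],[-0.44,-0.73,0,0,0,0],[-0.44,-0.73,0,0,0,0],[-0.44,-0.73,0,0,0,0],[-0.22,-0.36,0,0,0,0],[0,0,0,0,0,0],[0,0,0,0,0,0]]])

```text
time_s: 36.5
eef_pos: [0.4416, 0.1214, 0.2726]
eef_rot: [0.0, 1.0, -0.005, 0.0]
wrist_force: [0.3, -0.7, -1.6]
opening: 0.525
grasp_force: 62.2
```

```bash
python3 -c "
from h import *
see('tip_box',.11,.18)
save(see('oblong_nest',.009,.014),'w7')
plan(.4400,.120,.118,-.6)
"
```

```text
tcp [0.4425 0.1205 0.2728] [ 0.     1.    -0.006  0.   ]
tip_box 0.9 18324 mean [456.2 121.2 132.4] circ [450.  121.2] 44.4 rect [448.8 122.5] [48.9 79.9] 89.2
tcp [0.4426 0.1202 0.2727] [ 0.     1.    -0.007  0.   ]
oblong_nest 0.58 758 mean [491.4 122.2  10.8] circ [483.4 120.8] 36.6 rect [484.2 120.9] [69.6 25.3] 89.3
[[-0.09, 0.01, -0.01, 0, 0, -0.03]]
end [0.4399 0.1199 0.273 ]
```

View pics/w7.png

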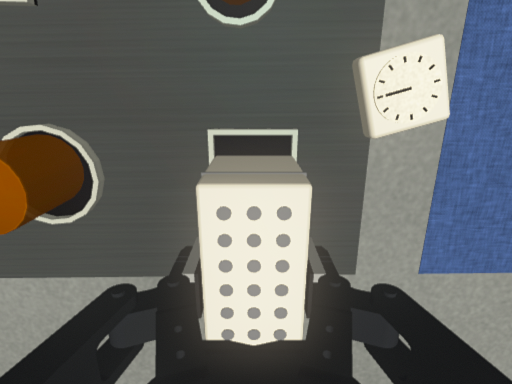

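The box is square to the oblong nest, whose far rim is at row 130. It needs 3 to 4 mm in -x, then down 70 mm.

>>> send_rows(commands=[[[-0.11,0.03,0,0,0,0],[0,0,0.4,0,0,0],[0,0,0.5,0,0,0],[0,0,0.5,0,0,0],[0,0,0.4,0,0,0],[0,0,0.2,0,0,0],[0,0,0.1,0,0,0],[0,0,0,0,0,0]]])

```text
time_s: 37.37
eef_pos: [0.4387, 0.1198, 0.2093]
eef_rot: [0.0, 1.0, -0.006, -0.001]
wrist_force: [-0.2, 0.1, -1.4]
opening: 0.532
grasp_force: 62.2
```

>>> send_rows(commands=[[[0,0,0.04,0,0,0],[0,0,0.03,0,0,0],[0,0,0,0,0,0],[0,0,0,0,0,0]]])

```text
time_s: 37.7
eef_pos: [0.4389, 0.1201, 0.208]
eef_rot: [-0.0, 1.0, -0.006, 0.0]
wrist_force: [-0.1, -0.6, -1.2]
opening: 0.53
grasp_force: 62.2
```

Expected contact is near TCP z 0.203.

>>> send_rows(commands=[[[0,0,0.05,0,0,0],[0,0,0.04,0,0,0],[0,0,0,0,0,0],[0,0,0,0,0,0]]])

```text
time_s: 38.03
eef_pos: [0.4387, 0.1201, 0.2048]
eef_rot: [-0.0, 1.0, -0.006, -0.0]
wrist_force: [0.3, -0.1, -1.4]
opening: 0.53
grasp_force: 62.2
```

>>> send_rows(commands=[[[0,0,0.04,0,0,0],[0,0,0,0,0,0],[0,0,0,0,0,0]]])

```text
time_s: 38.28
eef_pos: [0.4387, 0.1201, 0.2036]
eef_rot: [0.0, 1.0, -0.006, -0.0]
wrist_force: [-0.0, 0.6, -1.3]
opening: 0.53
grasp_force: 62.2
```

```bash
python3 -c "
from h import *
see('tip_box',.052,.18)
"
```

```text
tcp [0.4387 0.1201 0.2037] [-0.     1.    -0.006 -0.   ]
tip_box 0.45 9 mean [478.3 142.2  62.8] circ [474.9 142.1] 6.2 rect [474.9 142.3] [ 0.3 12.3] 89.8
```

>>> send_rows(commands=[[[0,0,0.04,0,0,0],[0,0,0,0,0,0],[0,0,0,0,0,0]]])

```text
time_s: 38.63
eef_pos: [0.4389, 0.1201, 0.2032]
eef_rot: [0.0, 1.0, -0.006, -0.0]
wrist_force: [-4.5, 0.1, 8.2]
opening: 0.533
grasp_force: 63.3
```

Contact at the expected height. Releasing, going straight up, and checking from above.

>>> send_rows(commands=[[[0,0,0,0,0,0],[0,0,0,0,0,0],[0,0,0,0,0,0],[0,0,0,0,0,0],[0,0,0,0,0,0],[0,0,0,0,0,0]]], jaw=1)

```text
time_s: 39.13
eef_pos: [0.4387, 0.1201, 0.2024]
eef_rot: [0.0, 1.0, -0.006, -0.0]
wrist_force: [0.1, 0.3, 0.8]
opening: 0.998
grasp_force: 0.0
```

>>> send_rows(commands=[[[0,0,-0.3,0,0,0],[0,0,-0.5,0,0,0],[0,0,-0.8,0,0,0],[0,0,-0.8,0,0,0],[0,0,-0.8,0,0,0],[0,0,-0.8,0,0,0],[0,0,-0.8,0,0,0],[0,0,0,0,0,0]]])

```text
time_s: 39.8
eef_pos: [0.4403, 0.1202, 0.3521]
eef_rot: [-0.0, 1.0, -0.006, 0.005]
wrist_force: [1.1, 0.1, 0.7]
opening: 1.001
grasp_force: 0.0
```

>>> send_rows(commands=[[[0,1,0,0,0,0],[0,1,0,0,0,0],[0,1,0,0,0,0],[0,1,0,0,0,0],[0,1,0,0,0,0],[0,1,0,0,0,0],[0,1,0,0,0,0],[0,0,0,0,0,0]]])

```text
time_s: 40.47
eef_pos: [0.4362, -0.0939, 0.347]
eef_rot: [0.001, 1.0, -0.008, 0.0]
wrist_force: [0.2, -0.0, -0.5]
opening: 0.997
grasp_force: 0.0
```

```bash
python3 -c "
from h import *
see('round_bottle',.1,.13,'top'); see('jar',.055,.075,'top'); see('square_bottle',.093,.12,'top'); see('square_bottle',.062,.085,'top'); see('tip_box',.052,.08,'top')
see('beaker',.07,.09,'top'); p=see('timer',.015,.03,'top'); save(p,'t9')
"
```

```text
tcp [ 0.436  -0.0907  0.3465] [-0.     1.    -0.008 -0.   ]
round_bottle 0.84 154 mean [468.  286.7 110.8] circ [467.6 287.1] 16.9 rect [468.5 287.7] [31.3 32.9] 34.5
tcp [ 0.436  -0.0893  0.3464] [-0.     1.    -0.006 -0.   ]
jar 0.48 165 mean [601.5 128.6  65.1] circ [602.6 129.1] 19.0 rect [601.6 129.2] [34.2 36.7] 3.7
tcp [ 0.4361 -0.0889  0.3464] [-0.     1.    -0.005 -0.   ]
square_bottle 0.91 137 mean [ 343.6 -330.1   99.2] circ [ 343.5 -330.5] 15.9 rect [ 343.5 -330.1] [29.  30.4] 67.5
square_bottle 0.8 135 mean [623.4 304.6 102.6] circ [623.9 305.9] 15.9 rect [624.2 305.7] [29.9 30.6] 35.9
tcp [ 0.4362 -0.0889  0.3465] [-0.     1.    -0.005 -0.   ]
square_bottle 0.79 165 mean [617.3 297.9  72.9] circ [623.  303.5] 28.7 rect [622.9 305.8] [45.4 43.5] 89.1
square_bottle 0.74 195 mean [ 468.6 -392.9   69.7] circ [ 471.6 -398.8] 30.0 rect [ 471.1 -398.9] [45.9 45.2] 89.4
square_bottle 0.67 179 mean [ 344.5 -324.3   69.6] circ [ 343.8 -329.2] 28.8 rect [ 344.2 -330.4] [46.2 43.8] 83.5
tcp [ 0.4362 -0.0891  0.3465] [-0.     1.    -0.005  0.   ]
tip_box 0.58 685 mean [439.4 118.   62.9] circ [439.9 117.4] 51.5 rect [439.9 118.7] [46.6 96.1] 89.1
tcp [ 0.4362 -0.0894  0.3465] [-0.     1.    -0.006 -0.   ]
beaker 0.81 106 mean [707.2 -11.4  74.2] circ [704.2 -11. ] 33.0 rect [703.8 -10.8] [62.3 64.7] 44.8
tcp [ 0.4362 -0.0897  0.3465] [ 0.     1.    -0.006 -0.   ]
timer 0.88 425 mean [528.4  11.   20.2] circ [526.4   8.4] 38.4 rect [527.2   9. ] [60.4 59.1] 12.8
```

View pics/t9.png

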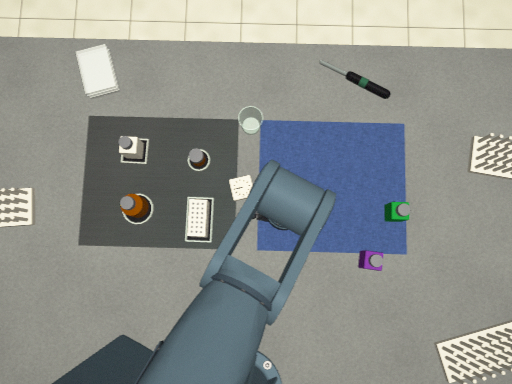

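From above, all four pieces sit in their nests, with the square bottle at (130,148), jar (198,159), round bottle (134,206) and tip box (200,218). The offset from the nest centre is at most 5 mm, the heights match the nest floor, and the beaker and timer have not moved.

```bash
python3 -c "
from h import *
print(ctrl.hand_in())"
```

```text
the job is handed in; nothing more can be done
None
```

The job is handed in with no verdict returned: my last check from above showed all four pieces upright in their matching nests, within 5 mm of centre and square where required, with the beaker and timer unmoved.

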